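# Stack a display foot in the gluing nest and set the cure timer

### The arm

A 7-joint arm with a two-finger parallel gripper is mounted at the origin on the work surface. World frame = base frame: x ahead of the robot, y to its left, z up, the work surface at z = 0. Lengths are in m, angles in rad, forces in N, time in s.
With the tool pointing down it reaches from about 0.425 to 0.925 m from the base axis. Payload 6.8 kg.
Tool frame: the origin (TCP) lies midway between the tips of the shut fingers; the grasp point (between the pads) lies 19 mm behind it; z points along the fingers, y is the line along which they close (so a half turn about z gives the same grasp; the last joint's range is limited). The gripper opens to 85 mm and grips with 20 to 120 N. Pads are 22 mm wide; open, the fingers measure 114 mm over their backs; the gripper's body (76 mm by 85 mm) begins 54 mm behind the grasp point. The pads swing forward as they close: fully open they stand 13 mm farther back than shut.
Start: joints at [-1.258, 0.477, 0.022, 1.555, -0.011, 1.109, -0.083], TCP at [0.276, 0.616, 0.231] pointing down, gripper open.
Joint ranges: [-2.96, 2.96], [-0.34, 2.1], [-1.41, 1.46], [0.24, 2.44], [-1.37, 4.51], [0.17, 1.92], [-2.96, 2.96]. Speed limits (rad/s): [2.39, 2.39, 3.14, 3.14, 3.14, 3.14, 3.14].

### API

Orientations are given as a unit quaternion [w, x, y, z].
In Python, from station import * gives the robot as it stands.
- The arm moves only by the shell command python3 -m creep 'ROWS' [FORCE]. ROWS is JSON, a list of rows, each a list of 7 numbers: the gripper command: -1 is shut, 1 is fully open, values between are in proportion, then the shift along the world's x, y, z in mm, then the turn, a rotation vector about the world's x, y, z in rad. A call has 1 to 5 rows; each row shifts and turns the commanded pose from where the row before left it; what a row does not reach is not made up. A row lasts 1/8 s, in which the tool goes at most 62.5 mm and 10.7 degrees, less where a joint would pass 70% of its speed; a pose out of reach is approached as far as the arm can. A call is refused whole if a number of a shift passes 62.5 or a number of a turn 0.188, either way. A call with a gripper value outside its range is refused whole. The fingers move at their own pace and stop on an object; FORCE is the grip in N (left out, the last holds). Time passes only in rows, so rows that do not move let the fingers close. It gives the time, the measured TCP pose, the force, the opening and the grip force at its end, in the units of the state.
- get_obs(): the state, without advancing time (a new reading comes with each control period).
- read_camera(name): name is "scene" or "side" or "wrist"; returns (picture, depth): 420x560x3 uint8, red, green, blue; 420x560 float32, m along the optical axis (not along the pixel's ray), 0 where there is no reading.
- camera_params(name): a dict with "intrinsics" (3x3 intrinsics, pixels), "k1" (the pictures are not rectified: a ray, as slopes to the right and down, at radius r is drawn at 1 + k1 r^2 times it, then the intrinsics apply), "cam_to_world" (4x4, takes a point from camera to world coordinates); the wrist camera has in their place "mount" (4x4, takes a point from camera to tool coordinates, whose origin is the TCP and whose axes are the flange's). Camera axes: x right, y up, looking along -z (the intrinsics and any distortion apply to the point x, -y, -z); pixel columns grow to the right and rows downward; lengths in m; the calibration is good to about 2 mm. A picture is of the moment at which its call begins: read the wrist's pose just before it. camera_params takes no time and is no camera call.
- hand_in(): hands the job in; it is judged then, once.
The state is a dict: "t": time; "q": joint angles; "joint_vel": joint speeds; "joint_torque": joint torques, N m; "eef_pos": TCP position; "tool_rot": TCP orientation; "contact_force": force on the tool from outside, world axes, zero at the start; "torque": the same for the moment, N m; "gripper_width": opening from 0.0 (shut) to 1.0 (fully open); "grasp_force": force on a finger pad.
Only numpy, scipy, OpenCV 4.12 (cv2) and the standard library are available. Lean on these libraries where they do the work, as an engineer would, in place of code of your own. Each camera call takes 0.05 s, during which the arm holds its last target. There are 200 camera calls.

### The job

Put the curing-lamp timer on standby with its wide key, and with it on standby stack the display foot squarely in the pocket of the gluing nest: the dark foot block at the bottom, then every plywood leaf on the desk, then the brass cap knob up on top, each lying flat and let go. Then start the cure by pressing the narrow key that suits the stack, fully down so that the wide key pops up: the one next to the wide key for two leaves, the middle one for three, the far one for four. Leave the hull, canister, vial and anchor alone; a part may be knocked aside while you work, so check it.

Things in the scene. Friction and masses are not known exactly. Their poses are not given: they have to be found in the camera images.
- nest_floor (a point): Centre of the 54 mm square pocket's floor in the fixed aluminium gluing nest: the top of its 96 x 96 x 6 mm base plate, 6 mm above the desk. Guides 6 mm thick cover only the last 10 mm of each side at the corners, so a 34 mm gap for a finger is left in the middle of each side. They rise straight to 54 mm above the floor, then flare outward to 62 mm. x, y square to the sides, z up.
- foot: Loose dark wooden foot block, the bottom of the stack: 50 x 50 x 16 mm, about 60 g, lying flat. Origin: centre of its underside; x and y along its edges, z up.
- leaf1: Loose square plywood leaf, 50 x 50 x 8 mm, about 25 g, lying flat on the desk; one of four like leaves of which two to four are present. Origin: centre of its underside; x and y along its edges, z up through its thickness.
- leaf2: Loose square plywood leaf, 50 x 50 x 8 mm, about 25 g, lying flat on the desk; one of four like leaves of which two to four are present. Origin: centre of its underside; x and y along its edges, z up through its thickness.
- leaf3: Loose square plywood leaf, 50 x 50 x 8 mm, about 25 g, lying flat on the desk; one of four like leaves of which two to four are present. Origin: centre of its underside; x and y along its edges, z up through its thickness.
- leaf4: Loose square plywood leaf, 50 x 50 x 8 mm, about 25 g, lying flat on the desk; one of four like leaves of which two to four are present. Origin: centre of its underside; x and y along its edges, z up through its thickness.
- cap: Loose brass cap, the top of the stack: a 50 x 50 x 8 mm plate with an upright round knob, 22 mm across and 26 mm tall, at the middle of its top (34 mm tall in all), about 120 g. Stands knob up. Origin: centre of the plate's underside; x and y along its edges, z up.
- key0 (a joint): Standby key, the wide one, at the robot's left end of the row of four white keys on the curing-lamp timer (fixed grey box 66 x 146 x 38 mm, row roughly along y, turned up to 20 degrees);  downward travel, 0 = up, 0.008 m = fully down. Friction holds a key where it is left; pressing takes 2 to 4 N and pushes the key that was down up by as much, so press it to its stop.
- key0_top (a point): Centre of the top face of the standby key's cap, moving with it. The cap is 36 mm along the row and 32 mm across it; its top stands 54 mm above the desk when up, 46 mm when down. y points along the row, to its wide-key end; z up.
- key1 (a joint): Cure-time key: the narrow key next to the wide one (two leaves);  downward travel, 0 = up, 0.008 m = fully down. Friction holds a key where it is left; pressing takes 2 to 4 N and pushes the key that was down up by as much, so press it to its stop.
- key1_top (a point): Centre of the top face of the cap of the narrow key next to the wide one (two leaves), moving with it. Cap 22 mm along the row, 32 mm across, 8 mm gaps to its neighbours (narrow keys 30 mm apart centre to centre, wide to first narrow 37 mm); top 54 mm above the desk when up, 46 mm when down. y along the row to its wide-key end; z up.
- key2 (a joint): Cure-time key: the middle one of the three narrow keys (three leaves);  downward travel, 0 = up, 0.008 m = fully down. Friction holds a key where it is left; pressing takes 2 to 4 N and pushes the key that was down up by as much, so press it to its stop.
- key2_top (a point): Centre of the top face of the cap of the middle one of the three narrow keys (three leaves), moving with it. Cap 22 mm along the row, 32 mm across, 8 mm gaps to its neighbours (narrow keys 30 mm apart centre to centre, wide to first narrow 37 mm); top 54 mm above the desk when up, 46 mm when down. y along the row to its wide-key end; z up.
- key3 (a joint): Cure-time key: the narrow key farthest from the wide one, at the other end of the bank (four leaves);  downward travel, 0 = up, 0.008 m = fully down. Friction holds a key where it is left; pressing takes 2 to 4 N and pushes the key that was down up by as much, so press it to its stop.
- key3_top (a point): Centre of the top face of the cap of the narrow key farthest from the wide one, at the other end of the bank (four leaves), moving with it. Cap 22 mm along the row, 32 mm across, 8 mm gaps to its neighbours (narrow keys 30 mm apart centre to centre, wide to first narrow 37 mm); top 54 mm above the desk when up, 46 mm when down. y along the row to its wide-key end; z up.
- hull: Bystander: loose red-lacquered wooden model hull, about 115 x 30 x 32 mm, beyond the work; leave alone. Origin: centre of its underside.
- canister: Bystander: loose aluminium screw-top canister, 53 mm across, 84 mm tall, upright; leave alone. Origin: centre of its underside.
- vial_clip: Bystander: slender glass vial, 14 mm across, held upright by a spring clip on a brass base 56 mm across; 109 mm tall in all, loose; leave alone. Origin: centre of the underside.
- anchor: Bystander: pewter anchor casting, about 55 x 50 x 8 mm, lying flat, loose, nearer the robot; leave alone. Origin: centre of its underside.
There are look-alikes about, which are no part of the job. What is meant by the foot is not grey or orange, and is the larger of those in its own colour.

How it is judged:
On the way, in this order (a step that is already met when the one before it is completed fails the run):
1. the wide standby key is down and all narrow keys are up (value of joint key0 above 0.0065 m and value of joint each of key1, key2, key3 below 0.0015 m), for 0.2 s.
2. the foot block lies flat on the pocket floor, released, with the timer on standby (horizontal distance between foot and nest_floor below 0.005 m and angle between foot's own z axis and vertical below 0.08 rad and contact force between the fingers and foot below 0.1 N and linear speed of foot below 0.02 m/s and z of foot in the frame of nest_floor between -0.004 and 0.004 m and value of joint key0 above 0.0065 m), for 0.2 s.
3. every leaf present lies flat in the pocket above the foot block, released, with the timer on standby (all of step 2 and horizontal distance between each of leaf1, leaf2, leaf3, leaf4 and nest_floor below 0.005 m and angle between each of leaf1, leaf2, leaf3, leaf4's own z axis and vertical below 0.08 rad and contact force between the fingers and leaf1 below 0.1 N and linear speed of each of leaf1, leaf2, leaf3, leaf4 below 0.02 m/s and z of leaf1 in the frame of nest_floor between 0.0125 and 0.0435 m and contact force between the fingers and leaf2 below 0.1 N and z of leaf2 in the frame of nest_floor between 0.0125 and 0.0435 m and contact force between the fingers and leaf3 below 0.1 N and z of leaf3 in the frame of nest_floor between 0.0125 and 0.0435 m and contact force between the fingers and leaf4 below 0.1 N and z of leaf4 in the frame of nest_floor between 0.0125 and 0.0435 m), for 0.2 s.
4. the brass cap lies flat in the pocket on top of all leaves, knob up, released, with the timer on standby (all of step 3 and horizontal distance between cap and nest_floor below 0.005 m and angle between cap's own z axis and vertical below 0.08 rad and contact force between the fingers and cap below 0.1 N and linear speed of cap below 0.02 m/s and z of cap in the frame of nest_floor between 0.0285 and 0.0515 m and z of cap in the frame of leaf1 above 0.005 m and z of cap in the frame of leaf2 above 0.005 m and z of cap in the frame of leaf3 above 0.005 m and z of cap in the frame of leaf4 above 0.005 m), for 0.2 s.
5. the cure key for this number of leaves is down and all other keys are up (((z of cap in the frame of nest_floor between 0.0285 and 0.0355 m and value of joint key1 above 0.0065 m and value of joint each of key0, key2, key3 below 0.0015 m) or (z of cap in the frame of nest_floor between 0.0365 and 0.0435 m and value of joint key2 above 0.0065 m and value of joint each of key0, key1, key3 below 0.0015 m) or (z of cap in the frame of nest_floor between 0.0445 and 0.0515 m and value of joint key3 above 0.0065 m and value of joint each of key0, key1, key2 below 0.0015 m))), for 0.2 s.
At the end, for the whole second after the job is handed in: Foot, all leaves present, then cap lie flat (0.08 rad), released and at rest in the pocket, within 5 mm of its centre; only the cure key for the number of leaves (2: next to the wide key, 3: middle, 4: far) is down (over 6.5 mm of 8), the others up (under 1.5 mm) (horizontal distance between each of foot, leaf1, leaf2, leaf3, leaf4, cap and nest_floor below 0.005 m and angle between each of foot, leaf1, leaf2, leaf3, leaf4, cap's own z axis and vertical below 0.08 rad and contact force between the fingers and foot below 0.1 N and linear speed of each of foot, leaf1, leaf2, leaf3, leaf4, cap below 0.02 m/s and z of foot in the frame of nest_floor between -0.004 and 0.004 m and contact force between the fingers and leaf1 below 0.1 N and z of leaf1 in the frame of nest_floor between 0.0125 and 0.0435 m and contact force between the fingers and leaf2 below 0.1 N and z of leaf2 in the frame of nest_floor between 0.0125 and 0.0435 m and contact force between the fingers and leaf3 below 0.1 N and z of leaf3 in the frame of nest_floor between 0.0125 and 0.0435 m and contact force between the fingers and leaf4 below 0.1 N and z of leaf4 in the frame of nest_floor between 0.0125 and 0.0435 m and contact force between the fingers and cap below 0.1 N and z of cap in the frame of nest_floor between 0.0285 and 0.0515 m and z of cap in the frame of leaf1 above 0.005 m and z of cap in the frame of leaf2 above 0.005 m and z of cap in the frame of leaf3 above 0.005 m and z of cap in the frame of leaf4 above 0.005 m and ((z of cap in the frame of nest_floor between 0.0285 and 0.0355 m and value of joint key1 above 0.0065 m and value of joint each of key0, key2, key3 below 0.0015 m) or (z of cap in the frame of nest_floor between 0.0365 and 0.0435 m and value of joint key2 above 0.0065 m and value of joint each of key0, key1, key3 below 0.0015 m) or (z of cap in the frame of nest_floor between 0.0445 and 0.0515 m and value of joint key3 above 0.0065 m and value of joint each of key0, key1, key2 below 0.0015 m))); the robot touches nothing.
It fails at once if the hull is pushed more than 3 cm or tipped over (distance of hull from where it was at the start of the episode above 0.03 m or angle between hull's own z axis and vertical above 0.5 rad).
It fails at once if the canister is pushed more than 3 cm or tipped over (distance of canister from where it was at the start of the episode above 0.03 m or angle between canister's own z axis and vertical above 0.5 rad).
It fails at once if the vial clip is pushed more than 3 cm or tipped over (distance of vial_clip from where it was at the start of the episode above 0.03 m or angle between vial_clip's own z axis and vertical above 0.5 rad).
It fails at once if the anchor is pushed more than 3 cm or tipped over (distance of anchor from where it was at the start of the episode above 0.03 m or angle between anchor's own z axis and vertical above 0.5 rad).
Of leaf1, leaf2, leaf3, leaf4 only 2 to 4 are there at a start; the rules pass over those that are not, and their reading is None.
At some moment in a run one of foot, leaf1, leaf2, leaf3, leaf4, cap may be knocked a few centimetres aside while the robot is not near it.
It also fails if it takes over 210 s, if anything falls off the work surface, if the arm or the gripper's body presses on something with over 40 N, if the wrist force passes 120 N, or if a joint passes its speed limit or range.

## Working session

There is one attempt and no reset: what is moved stays moved. The work goes in short steps, Python scripts to look and compute and a shell command to move; the robot and the scene stay as the last step left them, time stands still between calls to the robot, and variables do not carry over. Pictures are saved under pics/ and viewed, at most 14 in all, crops included, and the job is handed in when it is done.

```bash
ls; mkdir -p pics
cat > h.py <<'E'
from station import *
import numpy as np, cv2
from scipy.spatial.transform import Rotation as R
def T():
    o=get_obs(); q=o['tool_rot']; M=np.eye(4); M[:3,:3]=R.from_quat([q[1],q[2],q[3],q[0]]).as_matrix(); M[:3,3]=o['eef_pos']; return M
def cloud(name):
    p=camera_params(name)
    M=T()@np.array(p['mount']) if name=='wrist' else np.array(p['cam_to_world'])
    im,d=read_camera(name); K=np.array(p['intrinsics'])
    v,u=np.mgrid[:420,:560]
    pts=np.stack([u,v],-1).reshape(-1,1,2).astype(float)
    r=cv2.undistortPoints(pts,K,np.array([p['k1'],0,0,0,0.])).reshape(420,560,2)
    P=np.stack([r[...,0]*d,-r[...,1]*d,-d,np.ones_like(d)],-1)@M.T
    P=P[...,:3]; P[d==0]=np.nan
    return im,P
def save(n,im): cv2.imwrite('pics/'+n,im[...,::-1])
E
python3 - <<'E'
from h import *
for n in ['scene','side','wrist']:
    im,P=cloud(n); save(n+'0.png',im); np.savez('pics/'+n+'0',im=im,P=P)
o=get_obs(); print(o['eef_pos'],o['tool_rot'],o['contact_force'],o['gripper_width'],o['t'])
print(camera_params('wrist'))
a=cv2.imread('pics/side0.png')
E
```

```text
pics
[0.27549391 0.61572771 0.23056855] [-1.13051923e-04  2.08831237e-01  9.77951441e-01 -6.92956774e-04] [ 0.23335351  0.72651509 -0.41180584] 0.9985870052825703 0.15
{'intrinsics': array([[351.22314359,   0.        , 282.21468146],
       [  0.        , 351.22314359, 202.95350169],
       [  0.        ,   0.        ,   1.        ]]), 'k1': -0.03481419796210451, 'mount': array([[-6.52887221e-04,  9.64649985e-01,  2.63533642e-01,
         6.57891140e-02],
       [ 9.99999503e-01,  8.28403497e-04, -5.54891298e-04,
         6.09138497e-04],
       [-7.53588073e-04,  2.63533149e-01, -9.64650046e-01,
        -1.43503330e-01],
       [ 0.00000000e+00,  0.00000000e+00,  0.00000000e+00,
         1.00000000e+00]])}
```

View pics/scene0.png

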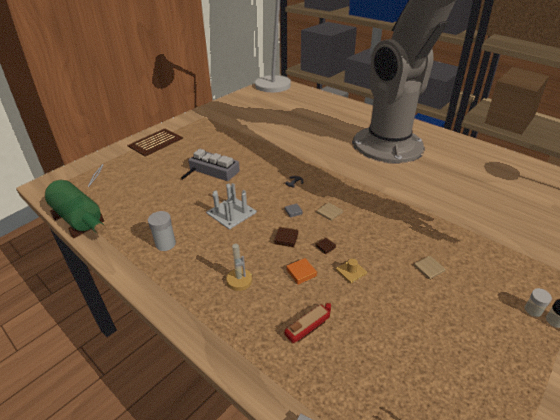

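View pics/side0.png

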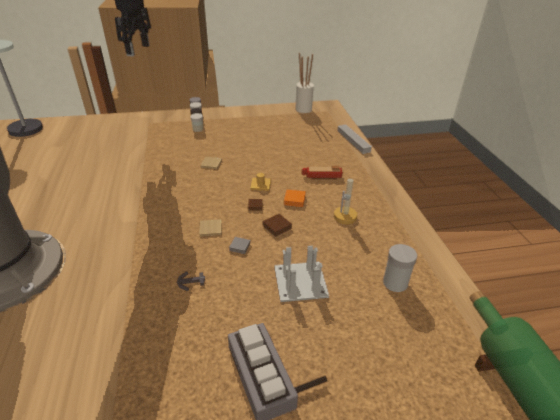

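The scene picture shows two leaves, at (330,211) and (430,267). The foot is at (287,237), the cap at (351,270), the nest at (231,213) and the timer at (213,163). The side view shows the same two leaves, at (211,163) and (210,228).

```bash
cat >> h.py <<'E'
def fit(im,P,px,zr,rad=25,xy=None,r=0.05,mask=None):
    c=P[px[1],px[0],:2] if xy is None else np.array(xy)
    m=(P[...,2]>zr[0])&(P[...,2]<zr[1])&(np.linalg.norm(P[...,:2]-c,axis=-1)<r)
    if mask is not None: m&=mask
    lab=cv2.connectedComponentsWithStats(m.astype(np.uint8))
    i=1+np.argmax(lab[2][1:,4]); m=lab[1]==i
    Q=P[m]; q=Q[:,:2].astype(np.float32)*1000
    b=cv2.minAreaRect(q); z=np.median(Q[:,2])
    return [round(float(x),1) for x in (*b[0],*b[1],b[2],z*1000,len(Q))]
E
python3 - <<'E'
from h import *
pts=dict(scene=dict(leafA=(330,211),leafB=(430,267),foot=(287,237),cap=(345,272),grey=(293,210),dark=(326,245),orange=(302,271),hull=(308,322),vial=(239,280),can=(161,222),anch=(294,181)),
side=dict(leafA=(210,228),leafB=(211,163),foot=(277,226),cap=(261,186),grey=(240,244),dark=(255,205),orange=(295,198),hull=(325,173),vial=(346,216),can=(401,255)))
for n in pts:
    D=np.load(f'pics/{n}0.npz'); im,P=D['im'],D['P']
    for k,p in pts[n].items():
        print(n,k,np.round(P[p[1],p[0]]*1000),fit(im,P,p,(.005,.05)))
    # plan view of heights above 4mm
    pass
    if n=='scene': uv=[(201,155),(208,158),(218,161),(229,165)]+[(230,188),(243,200),(216,200),(229,213)]
    else: uv=[(251,336),(258,355),(266,374),(272,388)]+[(288,256),(312,253),(291,290),(317,290)]
    for u in uv: print(n,u,np.round(P[u[1],u[0]]*1000))
E
```

```text
scene leafA [435.  66.  10.] [431.0, 61.8, 54.0, 52.1, 86.5, 9.2, 252.0]
scene leafB [454. 356.   9.] [449.4, 355.2, 50.5, 56.9, 67.9, 8.7, 378.0]
scene foot [591.  49.  18.] [585.8, 39.9, 52.5, 50.6, 28.3, 16.8, 366.0]
scene cap [588. 215.   7.] [573.8, 222.5, 51.9, 52.2, 75.7, 8.8, 408.0]
scene grey [496. -10.  12.] [491.7, -14.7, 39.8, 37.4, 63.5, 12.5, 162.0]
scene dark [551. 136.  15.] [546.3, 130.3, 38.0, 36.3, 80.9, 12.0, 196.0]
scene orange [654. 145.  17.] [649.6, 138.2, 54.0, 50.5, 69.8, 16.4, 482.0]
scene hull [757. 241.  26.] [755.3, 236.9, 30.1, 96.8, 79.9, 24.7, 807.0]
scene vial [761.  57.  15.] [755.3, 51.8, 53.2, 54.6, 40.2, 14.8, 458.0]
scene can [ 795. -157.   85.] [786.2, -165.0, 33.2, 56.4, 87.5, 27.6, 289.0]
scene anch [385. -97.   8.] [382.8, -104.1, 47.7, 52.8, 75.4, 9.0, 94.0]
scene (201, 155) [ 501. -371.   46.]
scene (208, 158) [ 498. -342.   45.]
scene (218, 161) [ 496. -297.   51.]
scene (229, 165) [ 480. -268.   41.]
scene (230, 188) [ 574. -163.   56.]
scene (243, 200) [ 581. -108.   48.]
scene (216, 200) [ 629. -158.   51.]
scene (229, 213) [ 628. -113
[... 327 characters left out ...]
90.4, -15.9, 38.9, 38.3, 63.2, 12.9, 240.0]
side dark [545. 118.  14.] [544.8, 128.4, 38.9, 32.7, 81.4, 12.5, 154.0]
side orange [648. 128.  16.] [647.6, 136.3, 54.8, 50.1, 70.3, 17.1, 299.0]
side hull [753. 224.  20.] [754.0, 232.2, 30.4, 99.0, 80.4, 23.8, 390.0]
side vial [753.  37.  15.] [753.5, 45.9, 54.0, 54.2, 80.4, 15.9, 357.0]
side can [ 783. -183.   87.] [782.9, -187.4, 25.6, 51.1, 59.9, 27.6, 428.0]
side (251, 336) [ 480. -291.   56.]
side (258, 355) [ 486. -329.   57.]
side (266, 374) [ 494. -358.   48.]
side (272, 388) [ 498. -387.   58.]
side (288, 256) [ 579. -112.   51.]
side (312, 253) [ 628. -115.   55.]
side (291, 290) [ 574. -171.   17.]
side (317, 290) [ 627. -172.    8.]
```

Run:
```python
from h import *
G=np.zeros((600,1000,3),np.uint8)  # rows: x 0.3..0.9 , cols: y -.5.. .5 at 1mm
for n in ['scene','side']:
    D=np.load(f'pics/{n}0.npz'); im,P=D['im'].astype(int),D['P']
    z=P[...,2]; xy=P[...,:2]
    white=(im.min(-1)>130)&(im.max(-1)-im.min(-1)<40)
    near=np.linalg.norm(xy-[.49,-.33],axis=-1)<.11
    m=white&near&(z>.04)&(z<.062)
    print(n,'keys',fit(im,P,None,(.04,.062),xy=(.49,-.33),r=.11,mask=white),m.sum())
    q=P[m]; d=q[:,:2]-[.49,-.33]
    c=cv2.minAreaRect((q[:,:2]*1000).astype(np.float32)); print(c)
    mb=near&(z>.03)&(z<.042)&~white; print('box',cv2.minAreaRect((P[mb][:,:2]*1000).astype(np.float32)))
    U,S,V=np.linalg.svd(d-d.mean(0)); ax=V[0]*np.sign(V[0][1]); 
    s=d@ax; print('ax',ax,np.degrees(np.arctan2(-ax[0],ax[1])))
    for a in np.arange(-.085,.085,.005):
        k=(s>a)&(s<a+.005)
        if k.sum()>3: print(round(a*1000),k.sum(),round(np.median(q[k,2])*1000,1),end=' | ')
    print()
    mn=(np.linalg.norm(xy-[.604,-.139],axis=-1)<.075)
    b=P[mn&(z>.004)&(z<.012)]; print('base',cv2.minAreaRect((b[:,:2]*1000).astype(np.float32)),np.median(b[:,2]))
    b=P[mn&(z>.02)&(z<.07)]; print('posts',cv2.minAreaRect((b[:,:2]*1000).astype(np.float32)),b[:,2].max())
    k=(z>.005)&(z<.2); ii=((P[k][:,:2]-[.3,-.5])*1000).astype(int); ok=((ii>=0)&(ii<[600,1000])).all(1)
    for (a,b),c in zip(ii[ok],im[k][ok]): cv2.circle(G,(int(b),int(a)),1,tuple(int(t) for t in c),-1)
save('map.png',cv2.resize(G,(800,480)))
```

```text
scene keys [487.3, -318.0, 30.1, 103.8, 13.8, 55.1, 134.0] 176
((489.7763977050781, -329.69305419921875), (30.862895965576172, 128.0244598388672), 12.635519981384277)
box ((490.20977783203125, -329.09210205078125), (67.7578125, 149.47682189941406), 12.32489013671875)
ax [-0.19986874  0.97982268] 11.529283397442464
-60 6 54.6 | -55 9 54.4 | -50 9 53.9 | -45 12 51.8 | -40 4 50.6 | -30 7 45.4 | -25 7 45.4 | -20 5 48.0 | -15 4 48.5 | 0 7 55.5 | 5 8 56.2 | 10 6 56.5 | 15 13 54.7 | 30 9 55.2 | 35 7 54.9 | 40 11 56.4 | 45 7 55.6 | 50 8 56.1 | 55 9 56.2 | 60 17 52.5 | 
base ((598.7789306640625, -140.70953369140625), (131.066162109375, 119.6200942993164), 4.381045341491699) 0.007304467472592835
posts ((599.3532104492188, -137.73582458496094), (70.70111846923828, 68.84788513183594), 86.9019775390625) 0.06998622419045852
side keys [479.7, -288.4, 30.3, 34.6, 12.4, 55.8, 321.0] 1032
((489.0013122558594, -332.3578796386719), (30.539350509643555, 124.62005615234375), 11.905043601989746)
box ((488.70391845703125, -332.98382568359375), (67.62518310546875, 146.82022094726562), 12.429668426513672)
ax [-0.20708898  0.97832211] 11.951813415219881
-65 54 56.4 | -60 59 56.6 | -55 69 56.3 | -50 67 56.5 | -45 12 56.0 | -35 52 48.5 | -30 57 48.2 | -25 57 48.0 | -20 56 48.2 | -15 10 47.7 | -5 49 56.1 | 0 50 56.1 | 5 56 56.3 | 10 50 56.0 | 15 13 55.1 | 25 39 55.9 | 30 50 56.2 | 35 48 56.0 | 40 47 55.9 | 45 47 55.5 | 50 47 55.7 | 55 41 55.9 | 
base ((601.8340454101562, -142.2261962890625), (141.67926025390625, 145.1797332763672), 71.73314666748047) 0.007553013269377407
posts ((600.2955322265625, -139.8335723876953), (71.63265228271484, 68.70988464355469), 86.21591186523438) 0.06996249376686792
```

View pics/map.png

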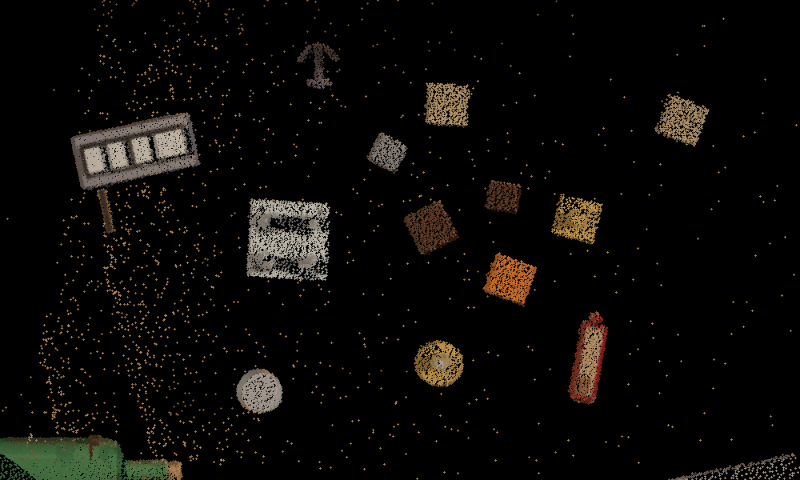

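The map confirms two leaves only, so key1 is the cure key; key2 is down now. The nest centre is about (600,-139), key0 about (480,-287) and key1 about (488,-323). I'll move to the wide key.

```bash
python3 -m creep '[[-1,50,-60,0,0,0,-0.186],[-1,50,-60,0,0,0,-0.186],[-1,55,-60,0,0,0,-0.186],[-1,55,-60,0,0,0,-0.186],[-1,55,-60,0,0,0,-0.186]]' 40; python3 -m creep '[[-1,0,-60,0,0,0,0],[-1,0,-60,0,0,0,0],[-1,0,-60,0,0,0,0],[-1,0,-60,0,0,0,0],[-1,0,-60,0,0,0,0]]'
```

```text
t: 0.78
eef_pos: [0.4834, 0.3802, 0.2313]
tool_rot: [-0.0, 0.628, 0.779, 0.0]
contact_force: [0.4, 0.4, 0.2]
gripper_width: 0.002
grasp_force: 0.0
t: 1.4
eef_pos: [0.4821, 0.08, 0.2314]
tool_rot: [0.0, 0.625, 0.781, 0.0]
contact_force: [1.7, -0.7, 0.2]
gripper_width: -0.001
grasp_force: 0.0
```

```bash
python3 -m creep '[[-1,0,-61,0,0,0,-0.015],[-1,0,-61,0,0,0,0],[-1,0,-61,-10,0,0,0],[-1,0,-61,-10,0,0,0],[-1,0,-61,-10,0,0,0]]'; python3 -m creep '[[-1,-2,-62,-30,0,0,0],[-1,0,0,-20,0,0,0],[-1,0,0,0,0,0,0]]'
python3 - <<'E'
from h import *
im,P=cloud('wrist'); save('w1.png',im); o=get_obs(); print(o['eef_pos'],o['contact_force'])
w=(im.min(-1)>130)&(im.max(-1).astype(int)-im.min(-1)<40)&(P[...,2]>.042)&(P[...,2]<.062)
n,l,s,c=cv2.connectedComponentsWithStats(w.astype(np.uint8))
for i in range(1,n):
    if s[i,4]>300:
        q=P[l==i]; print(cv2.minAreaRect((q[:,:2]*1000).astype(np.float32)),np.median(q[:,2]),s[i,4])
E
```

```text
t: 2.02
eef_pos: [0.4824, -0.2247, 0.2011]
tool_rot: [0.0, 0.631, 0.776, 0.0]
contact_force: [0.9, -0.0, 1.0]
gripper_width: 0.005
grasp_force: 0.0
t: 2.4
eef_pos: [0.4792, -0.2792, 0.1526]
tool_rot: [-0.002, 0.632, 0.775, -0.001]
contact_force: [0.3, 0.2, 0.2]
gripper_width: -0.001
grasp_force: 0.0
[ 0.48025968 -0.27884917  0.1536426 ] [ 0.22907169  0.54984488 -0.15750866]
((480.1689758300781, -286.01025390625), (31.36540985107422, 35.997718811035156), 11.756245613098145) 0.05471178817601699 2158
```

View pics/w1.png

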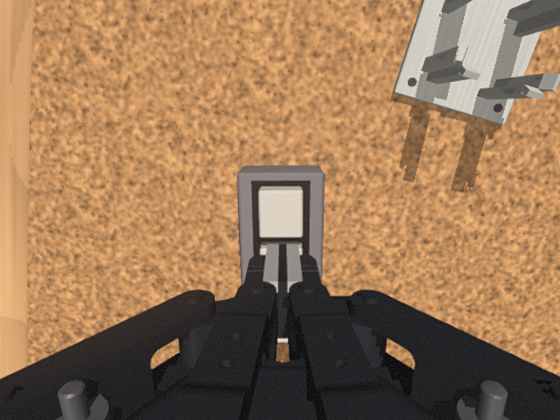

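The wrist view shows the wide key at (281,212), measured at world (480,-286), top at 55 mm.

```bash
python3 -m creep '[[-1,0,-7,-30,0,0,0],[-1,0,0,-35,0,0,0],[-1,0,0,-20,0,0,0],[-1,0,0,-12,0,0,0],[-1,0,0,-8,0,0,0]]'; python3 -m creep '[[-1,0,0,-4,0,0,0],[-1,0,0,0,0,0,0]]'
```

```text
t: 3.08
eef_pos: [0.4815, -0.2856, 0.0495]
tool_rot: [0.0, 0.631, 0.776, 0.001]
contact_force: [-0.7, 1.6, 2.5]
gripper_width: 0.001
grasp_force: 1.2
t: 3.32
eef_pos: [0.4815, -0.286, 0.0461]
tool_rot: [0.0, 0.631, 0.776, 0.001]
contact_force: [-0.5, 3.2, 4.2]
gripper_width: 0.001
grasp_force: 2.7
```

```bash
python3 -m creep '[[-1,0,0,-2,0,0,0],[-1,0,0,0,0,0,0]]'; python3 -m creep '[[-1,0,0,-1,0,0,0],[-1,0,0,0,0,0,0]]'
```

```text
t: 3.58
eef_pos: [0.4815, -0.2861, 0.0459]
tool_rot: [0.0, 0.631, 0.776, 0.001]
contact_force: [-6.6, 5.9, 25.8]
gripper_width: -0.0
grasp_force: 12.8
t: 3.82
eef_pos: [0.4816, -0.2861, 0.0458]
tool_rot: [0.0, 0.631, 0.776, 0.002]
contact_force: [-8.2, 8.9, 36.4]
gripper_width: -0.001
grasp_force: 17.8
```

The key is on its stop. Next I'll rise, look at the nest on the way, then go to the foot.

```bash
python3 -m creep '[[-1,0,0,20,0,0,0],[-1,0,0,60,0,0,0],[0.7,40,10,60,0,0,0],[0.7,60,20,60,0,0,0],[0.7,20,55,10,0,0,0.1]]'; python3 -m creep '[[0.7,0,0,0,0,0,0]]'
cat > nest.py <<'E'
from h import *
def keys(P):
    return
im,P=cloud('wrist'); np.savez('pics/nest',im=im,P=P); save('nest.png',im)
z=P[...,2]; near=np.linalg.norm(P[...,:2]-[.6,-.139],axis=-1)<.085
g=(im.max(-1).astype(int)-im.min(-1)<45)
for lo,hi in ((.003,.012),(.055,.075)):
    q=P[near&g&(z>lo)&(z<hi)]; print(cv2.minAreaRect((q[:,:2]*1000).astype(np.float32)),len(q))
E
python3 nest.py
```

```text
t: 4.45
eef_pos: [0.5813, -0.2115, 0.2315]
tool_rot: [0.005, 0.592, 0.806, 0.001]
contact_force: [0.7, 0.7, -0.4]
gripper_width: 0.634
grasp_force: 0.0
t: 4.58
eef_pos: [0.5815, -0.2027, 0.2281]
tool_rot: [0.001, 0.588, 0.809, 0.002]
contact_force: [0.0, -0.6, 0.1]
gripper_width: 0.837
grasp_force: 0.0
((601.3633422851562, -138.51466369628906), (96.24207305908203, 96.54602813720703), 86.67454528808594) 7508
((601.1815795898438, -138.1568145751953), (69.10088348388672, 68.75274658203125), 86.77278900146484) 1021
```

View pics/nest.png

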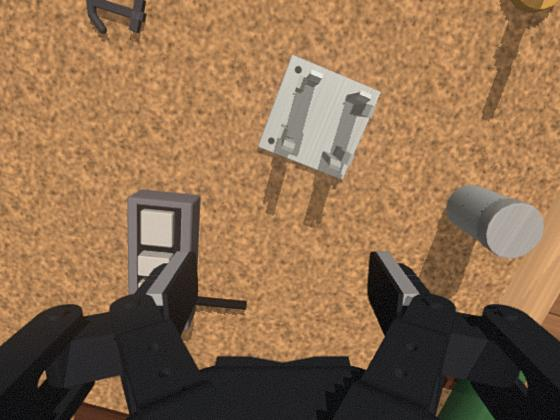

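The nest is at (601.3,-138.4). Its base measures 96 x 96 mm, as given, with yaw -3.3°. Now I'll look at the foot from close by.

```bash
python3 -m creep '[[0.5,10,60,0,0,0,0.086],[0.5,10,60,0,0,0,0.086],[0.5,10,60,-20,0,0,0],[0.5,6,0,-30,0,0,0],[0.5,0,0,0,0,0,0]]'
cat > part.py <<'E'
import sys
from h import *
x,y,zl,zh=map(float,sys.argv[1:5])
im,P=cloud('wrist'); M=T()
if len(sys.argv)>5: save(sys.argv[5],im)
b=fit(im,P,None,(zl/1000,zh/1000),xy=(x/1000,y/1000),r=.05)
tx=np.degrees(np.arctan2(M[1,0],M[0,0])); p=M[:3,3]*1000
print('part',b,'tcp',p.round(1),'toolx',round(tx,1),'width',round(get_obs()['gripper_width'],3))
d=(b[4]-tx+45)%90-45
print('shift',round(b[0]-p[0],1),round(b[1]-p[1],1),'turn rad',round(np.radians(d),3))
E
python3 part.py 585.5 39.5 12 22
```

```text
t: 5.25
eef_pos: [0.6119, -0.0309, 0.1752]
tool_rot: [-0.002, 0.521, 0.854, -0.002]
contact_force: [-0.5, -0.7, -0.7]
gripper_width: 0.748
grasp_force: 0.0
part [585.8, 40.7, 50.3, 50.5, 27.2, 16.9, 3824.0] tcp [612.8 -32.  176.8] toolx 117.2 width 0.749
shift -27.0 72.7 turn rad 0.001
```

```bash
python3 -m creep '[[0.5,-14,37,-40,0,0,0],[0.5,-13,36,-60,0,0,0],[0.5,0,0,-40,0,0,0],[0.5,0,0,-22,0,0,0],[0.5,0,0,-11,0,0,0]]'; python3 -m creep '[[0.5,0,0,0,0,0,0]]'
```

```text
t: 5.92
eef_pos: [0.5888, 0.0367, 0.0117]
tool_rot: [0.0, 0.521, 0.853, -0.0]
contact_force: [-0.2, 0.3, -0.1]
gripper_width: 0.748
grasp_force: 0.0
t: 6.05
eef_pos: [0.5889, 0.0374, 0.0121]
tool_rot: [0.0, 0.521, 0.854, 0.0]
contact_force: [0.3, -0.1, 0.3]
gripper_width: 0.751
grasp_force: 0.0
```

```bash
python3 -m creep '[[0.5,-3,3,-6,0,0,0],[0.5,0,0,-4,0,0,0],[-1,0,0,0,0,0,0],[-1,0,0,0,0,0,0],[-1,0,0,0,0,0,0]]' 40
```

```text
t: 6.68
eef_pos: [0.5856, 0.0418, 0.0017]
tool_rot: [0.0, 0.52, 0.854, 0.0]
contact_force: [-0.6, 0.2, 1.9]
gripper_width: 0.572
grasp_force: 42.2
```

```bash
python3 -m creep '[[-1,0,0,50,0,0,0],[-1,0,-10,55,0,0,-0.178],[-1,5,-56,20,0,0,-0.178],[-1,5,-57,0,0,0,-0.178],[-1,6,-56,0,0,0,0]]'; python3 -m creep '[[-1,0,0,0,0,0,0]]'; python3 part.py 601.3 -138.4 80 145 f1.png
```

```text
t: 7.3
eef_pos: [0.6015, -0.1384, 0.1268]
tool_rot: [0.0, 0.727, 0.686, 0.0]
contact_force: [0.7, 0.8, -0.5]
gripper_width: 0.569
grasp_force: 42.2
t: 7.42
eef_pos: [0.6004, -0.1441, 0.127]
tool_rot: [0.002, 0.73, 0.683, -0.001]
contact_force: [-0.2, 0.4, -1.1]
gripper_width: 0.568
grasp_force: 42.2
part [601.3, -144.4, 51.0, 62.4, 86.8, 142.1, 15259.0] tcp [ 600.6 -140.4  126.5] toolx 86.4 width 0.576
shift 0.7 -4.0 turn rad 0.006
```

View pics/f1.png

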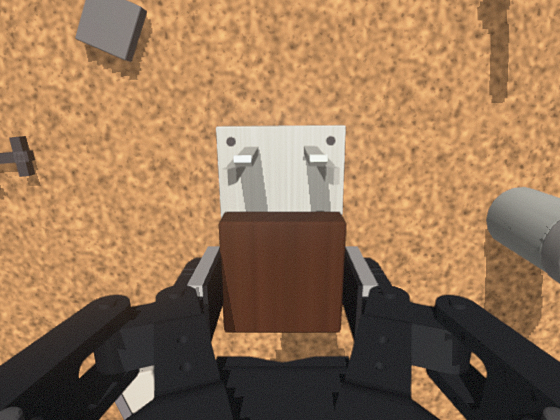

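The foot is held squarely over the nest. I'll work out where the foot lies relative to the TCP.

```bash
cat > held.py <<'E'
import sys
from h import *
# held part centre relative to TCP, by colour (hue band), in tool frame
kind=sys.argv[1]
im,P=cloud('wrist'); M=T(); p=M[:3,3]
hsv=cv2.cvtColor(im,cv2.COLOR_RGB2HSV).astype(int)
L=(np.concatenate([P,np.ones(P.shape[:2]+(1,))],-1)@np.linalg.inv(M).T)[...,:3]*1000
m=(np.abs(L[...,0])<45)&(np.abs(L[...,1])<(25 if kind!='x' else 40))&(L[...,2]>-40)&(L[...,2]<12)&(hsv[...,1]>70)
q=L[m]; zt=np.percentile(q[:,2],50); k=abs(q[:,2]-zt)<4; q=q[k]
print('tool-x range',np.percentile(q[:,0],[0.5,99.5]).round(1),'y',np.percentile(q[:,1],[.5,99.5]).round(1),'z',zt.round(1),len(q))
xl=[np.percentile(q[(q[:,1]>a)&(q[:,1]<a+10),0],99) for a in (-24,-5,14)]; print('front edge',np.round(xl,1))
print('tcp',(p*1000).round(1),'toolx',np.degrees(np.arctan2(M[1,0],M[0,0])).round(2))
E
python3 held.py foot
```

```text
tool-x range [-27.4  22.2] y [-23.7  24.8] z -15.4 13876
front edge [22.1 22.1 22. ]
tcp [ 600.9 -137.8  126.1] toolx 86.64
```

```bash
python3 -m creep '[[-1,0,1.5,-20,0,0,0],[-1,0,0,-25,0,0,0],[-1,0,0,-10,0,0,0],[-1,0,0,-15,0,0,0],[-1,0,0,-10,0,0,0]]'; python3 -m creep '[[-1,0,0,0,0,0,0]]'
```

```text
t: 8.15
eef_pos: [0.6015, -0.1364, 0.0459]
tool_rot: [0.001, 0.727, 0.687, -0.0]
contact_force: [-0.2, -2.2, 0.8]
gripper_width: 0.576
grasp_force: 43.0
t: 8.28
eef_pos: [0.6009, -0.1363, 0.0457]
tool_rot: [0.0, 0.727, 0.687, -0.001]
contact_force: [-1.4, -3.4, -2.4]
gripper_width: 0.569
grasp_force: 42.7
```

```bash
python3 -m creep '[[-1,0,0,-15,0,0,0],[-1,0,0,-12,0,0,0],[-1,0,0,-6,0,0,0],[-1,0,0,-3,0,0,0],[-1,0,0,0,0,0,0]]'
```

```text
t: 8.9
eef_pos: [0.6012, -0.1362, 0.0101]
tool_rot: [0.0, 0.727, 0.687, -0.0]
contact_force: [-0.7, -5.6, -2.6]
gripper_width: 0.575
grasp_force: 42.6
```

```bash
python3 -m creep '[[-1,0,-1,-2,0,0,0],[0.5,0,0,0,0,0,0],[0.5,0,0,0,0,0,0],[0.5,0,0,0,0,0,0]]'; python3 -m creep '[[0.5,0,0,40,0,0,0],[0.5,0,0,50,0,0,0],[0.5,0,-40,30,0,0,0],[0.5,0,-40,0,0,0,0],[0.5,0,0,0,0,0,0]]'; python3 nest.py;  python3 part.py 601.3 -138.4 18 30
```

```text
t: 9.4
eef_pos: [0.6015, -0.1359, 0.0084]
tool_rot: [-0.0, 0.727, 0.687, 0.0]
contact_force: [-0.9, -0.4, 1.1]
gripper_width: 0.747
grasp_force: 0.0
t: 10.02
eef_pos: [0.6005, -0.221, 0.1295]
tool_rot: [0.001, 0.729, 0.685, -0.0]
contact_force: [-0.9, 0.2, -0.5]
gripper_width: 0.747
grasp_force: 0.0
((600.8534545898438, -138.46568298339844), (96.99468994140625, 96.1956558227539), 86.58527374267578) 8737
((600.7955322265625, -138.59906005859375), (69.37588500976562, 69.70880889892578), 86.95174407958984) 2622
part [600.9, -138.7, 60.6, 69.3, 79.4, 22.9, 5928.0] tcp [ 601.1 -216.4  128.2] toolx 86.7 width 0.748
shift -0.2 77.7 turn rad -0.127
```

View pics/nest.png

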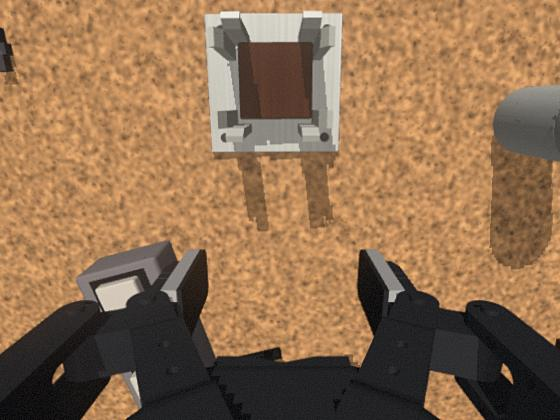

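The foot is seated in the pocket, at about (275,80) in the picture. Next is leaf A.

```bash
python3 -m creep '[[0.5,-40,40,20,0,0,0],[0.5,-40,40,0,0,0,0],[0.5,-40,40,0,0,0,0],[0.5,-30,50,0,0,0,0],[0.5,-16,45,-10,0,0,0]]';python3 -m creep '[[0.5,0,0,0,0,0,0],[0.5,0,0,0,0,0,0]]'; python3 part.py 430.5 61 5 14
```

```text
t: 10.75
eef_pos: [0.4335, 0.0013, 0.1384]
tool_rot: [-0.001, 0.726, 0.688, 0.001]
contact_force: [1.5, 0.1, 0.3]
gripper_width: 0.749
grasp_force: 0.0
t: 11.0
eef_pos: [0.4355, -0.0011, 0.1385]
tool_rot: [0.0, 0.726, 0.687, 0.0]
contact_force: [-0.5, -0.6, -0.5]
gripper_width: 0.749
grasp_force: 0.0
part [431.3, 60.9, 50.4, 50.2, 86.5, 9.0, 4500.0] tcp [435.8  -1.9 138.6] toolx 86.7 width 0.755
shift -4.5 62.8 turn rad -0.004
```

```bash
python3 -m creep '[[0.5,-4.5,31,-20,0,0,0],[0.5,0,30,-40,0,0,0],[0.5,0,0,-40,0,0,0],[0.5,0,0,-25,0,0,0],[0.5,0,0,-10,0,0,0]]'; python3 -m creep '[[0.5,0,0,-2,0,0,0],[0.5,0,0,-2,0,0,0],[0.5,0,0,0,0,0,0]]'
```

```text
t: 11.68
eef_pos: [0.4308, 0.0579, 0.0022]
tool_rot: [-0.0, 0.728, 0.686, -0.001]
contact_force: [0.0, -0.5, 1.3]
gripper_width: 0.753
grasp_force: 0.0
t: 12.05
eef_pos: [0.4314, 0.0594, 0.0]
tool_rot: [0.0, 0.727, 0.687, 0.001]
contact_force: [0.7, -0.0, -1.0]
gripper_width: 0.749
grasp_force: 0.0
```

```bash
python3 -m creep '[[0.5,0,0,-2,0,0,0],[0.3,0,0,0,0,0,0],[0.3,0,0,0,0,0,0]]'; python3 -m creep '[[-1,0,0,0,0,0,0],[-1,0,0,0,0,0,0],[-1,0,0,0,0,0,0]]' 30
```

```text
t: 12.42
eef_pos: [0.4309, 0.0593, -0.0025]
tool_rot: [0.0, 0.727, 0.687, 0.0]
contact_force: [0.4, 0.1, -0.5]
gripper_width: 0.649
grasp_force: 0.0
t: 12.8
eef_pos: [0.4309, 0.0593, -0.0023]
tool_rot: [-0.0, 0.727, 0.687, 0.0]
contact_force: [-0.8, -0.1, 4.3]
gripper_width: 0.577
grasp_force: 30.4
```

```bash
python3 -m creep '[[-1,0,0,30,0,0,0],[-1,0,0,60,0,0,0],[-1,50,-50,40,0,0,0],[-1,50,-50,0,0,0,0],[-1,50,-50,0,0,0,0]]';python3 -m creep '[[-1,20,-47,0,0,0,0],[-1,0,0,0,0,0,0],[-1,0,0,0,0,0,0],[-1,0,0,0,0,0,0]]'; python3 held.py leaf
```

```text
t: 13.42
eef_pos: [0.5593, -0.0679, 0.1188]
tool_rot: [0.0, 0.726, 0.687, 0.001]
contact_force: [0.9, 0.8, 0.6]
gripper_width: 0.574
grasp_force: 32.0
t: 13.92
eef_pos: [0.5772, -0.1127, 0.1179]
tool_rot: [-0.001, 0.726, 0.687, 0.0]
contact_force: [0.5, -0.3, -0.8]
gripper_width: 0.573
grasp_force: 32.0
tool-x range [-22.4  27.3] y [-23.8  24.7] z -11.0 13463
front edge [27.1 27.2 27.3]
tcp [ 577.3 -112.7  118. ] toolx 86.87
```

```bash
python3 -m creep '[[-1,12,-14,0,0,0,0],[-1,11,-14,0,0,0,0],[-1,0,0,-20,0,0,0],[-1,0,0,-20,0,0,0],[-1,0,0,0,0,0,0]]'; python3 held.py leaf
```

```text
t: 14.6
eef_pos: [0.5985, -0.1417, 0.0753]
tool_rot: [-0.002, 0.727, 0.687, -0.002]
contact_force: [-0.7, 0.1, -0.3]
gripper_width: 0.571
grasp_force: 32.0
tool-x range [-22.2  27.6] y [-24.6  24.6] z -9.8 13624
front edge [27.5 27.5 27.6]
tcp [ 599.4 -142.    76.5] toolx 86.75
```

```bash
python3 -m creep '[[-1,1.5,1,-5,0,0,0],[-1,0,0,-12,0,0,0],[-1,0,0,-12,0,0,0],[-1,0,0,-12,0,0,0],[-1,0,0,0,0,0,0]]'; python3 -m creep '[[-1,0,0,-8,0,0,0],[-1,0,0,-4,0,0,0],[-1,0,0,0,0,0,0]]'
```

```text
t: 15.28
eef_pos: [0.6015, -0.1413, 0.0358]
tool_rot: [-0.001, 0.727, 0.687, -0.001]
contact_force: [0.2, -0.0, -0.0]
gripper_width: 0.573
grasp_force: 32.6
t: 15.65
eef_pos: [0.6017, -0.1416, 0.0247]
tool_rot: [-0.0, 0.727, 0.687, -0.0]
contact_force: [-2.5, -0.0, -1.5]
gripper_width: 0.571
grasp_force: 32.4
```

```bash
python3 -m creep '[[-1,0,0,-3,0,0,0],[-1,0,0,-1.5,0,0,0],[0.5,0,0,0,0,0,0],[0.5,0,0,0,0,0,0],[0.5,0,0,0,0,0,0]]'; python3 -m creep '[[0.5,0,0,40,0,0,0],[0.5,0,0,50,0,0,0],[0.5,0,-40,30,0,0,0],[0.5,0,-40,0,0,0,0],[0.5,0,0,0,0,0,0]]'; python3 nest.py
python3 - <<'E'
from h import *
D=np.load('pics/nest.npz');im,P=D['im'],D['P'];hsv=cv2.cvtColor(im,cv2.COLOR_RGB2HSV)
print(fit(im,P,None,(.018,.05),xy=(.601,-.1385),r=.045,mask=hsv[...,1]>60))
D=np.load('pics/side0.npz')
im,P=cloud('side')
for n,p,z in (('leafB',(.4493,.352),(.005,.02)),('cap',(.5735,.221),(.005,.015)),('cap',(.5735,.221),(.025,.05))): print(n,fit(im,P,None,z,xy=p,r=.08))
E
```

```text
t: 16.27
eef_pos: [0.603, -0.1415, 0.021]
tool_rot: [0.001, 0.727, 0.687, 0.0]
contact_force: [0.2, 0.1, 0.2]
gripper_width: 0.752
grasp_force: 0.0
t: 16.9
eef_pos: [0.6016, -0.2262, 0.1419]
tool_rot: [0.002, 0.729, 0.685, -0.0]
contact_force: [0.1, 0.6, -0.3]
gripper_width: 0.749
grasp_force: 0.0
((600.9760131835938, -137.9300079345703), (97.92034912109375, 95.98897552490234), 86.75874328613281) 7821
((601.0270385742188, -138.54180908203125), (69.5749282836914, 69.43952178955078), 86.73062133789062) 2356
[602.5, -138.2, 53.1, 50.9, 86.5, 30.9, 5672.0]
leafB [442.8, 314.2, 54.0, 50.0, 69.7, 9.0, 199.0]
cap [573.8, 222.7, 59.9, 50.3, 72.8, 9.2, 178.0]
cap [572.8, 220.9, 20.4, 24.4, 14.9, 33.4, 54.0]
```

Leaf A is in, with its top at 30.9 mm. Leaf B has been knocked to about (443,314), so I'll go there.

```bash
python3 -m creep '[[0.5,-20,60,10,0,0,-0.1],[0.5,-22,60,0,0,0,-0.1],[0.5,-22,60,0,0,0,-0.1],[0.5,-22,60,0,0,0,0],[0.5,-22,60,0,0,0,0]]';python3 -m creep '[[0.5,-22,60,0,0,0,0],[0.5,-22,60,0,0,0,0],[0.5,-22,58,-10,0,0,0],[0.5,0,0,0,0,0,0],[0.5,0,0,0,0,0,0]]'; python3 part.py 443 314 5 14
```

```text
t: 17.62
eef_pos: [0.4953, 0.0752, 0.1502]
tool_rot: [-0.0, 0.821, 0.571, 0.0]
contact_force: [1.2, 0.1, 0.3]
gripper_width: 0.75
grasp_force: 0.0
t: 18.25
eef_pos: [0.431, 0.2471, 0.1403]
tool_rot: [0.0, 0.821, 0.571, -0.0]
contact_force: [0.2, -0.3, -0.6]
gripper_width: 0.745
grasp_force: 0.0
part [444.3, 318.4, 49.8, 50.3, 69.6, 8.9, 4564.0] tcp [431.6 246.2 140.5] toolx 69.5 width 0.749
shift 12.7 72.2 turn rad 0.001
```

```bash
python3 -m creep '[[0.5,6.5,36,-20,0,0,0],[0.5,6,36,-40,0,0,0],[0.5,0,0,-40,0,0,0],[0.5,0,0,-25,0,0,0],[0.5,0,0,-10,0,0,0]]'; python3 -m creep '[[0.5,0,0,-3,0,0,0],[0.5,0,0,-2,0,0,0],[0.3,0,0,0,0,0,0]]'
```

```text
t: 18.92
eef_pos: [0.4445, 0.3167, 0.0044]
tool_rot: [0.0, 0.822, 0.569, -0.001]
contact_force: [-0.6, 0.2, 0.9]
gripper_width: 0.748
grasp_force: 0.0
t: 19.3
eef_pos: [0.4447, 0.3191, 0.0013]
tool_rot: [-0.0, 0.821, 0.57, 0.001]
contact_force: [0.5, -0.6, 0.3]
gripper_width: 0.651
grasp_force: 0.0
```

```bash
python3 -m creep '[[0.3,0,0,-3,0,0,0],[0.3,0,0,0,0,0,0],[-1,0,0,0,0,0,0],[-1,0,0,0,0,0,0],[-1,0,0,0,0,0,0]]' 30; python3 -m creep '[[-1,0,0,30,0,0,0],[-1,0,0,60,0,0,0],[-1,22,-60,45,0,0,0.1],[-1,22,-60,0,0,0,0.1],[-1,22,-60,0,0,0,0.1]]'
```

```text
t: 19.92
eef_pos: [0.4442, 0.3188, -0.0022]
tool_rot: [-0.0, 0.821, 0.57, 0.0]
contact_force: [-0.8, 0.3, 6.1]
gripper_width: 0.574
grasp_force: 31.4
t: 20.55
eef_pos: [0.5055, 0.1523, 0.1241]
tool_rot: [0.0, 0.725, 0.688, 0.001]
contact_force: [1.5, 0.0, -1.3]
gripper_width: 0.575
grasp_force: 31.5
```

```bash
python3 -m creep '[[-1,18,-55,0,0,0,0],[-1,18,-55,0,0,0,0],[-1,18,-55,0,0,0,0],[-1,18,-55,0,0,0,0],[-1,18,-55,0,0,0,0]]'; python3 -m creep '[[-1,0,0,-20,0,0,0],[-1,0,0,-15,0,0,0],[-1,0,0,0,0,0,0]]';  python3 held.py leaf
```

```text
t: 21.18
eef_pos: [0.5952, -0.1232, 0.1232]
tool_rot: [-0.0, 0.727, 0.687, 0.0]
contact_force: [1.0, 0.4, -0.4]
gripper_width: 0.575
grasp_force: 31.5
t: 21.55
eef_pos: [0.5934, -0.1193, 0.0866]
tool_rot: [-0.002, 0.726, 0.688, -0.001]
contact_force: [0.1, 0.7, -0.7]
gripper_width: 0.573
grasp_force: 31.5
tool-x range [-24.4  25.1] y [-24.4  24.8] z -10.0 13383
front edge [25.  25.  24.9]
tcp [ 594.1 -119.6   87.6] toolx 86.87
```

```bash
python3 -m creep '[[-1,4,-10,0,0,0,0],[-1,3,-9.5,-3,0,0,0],[-1,0,0,-5,0,0,0],[-1,0,0,0,0,0,0]]'; python3 held.py leaf
```

```text
t: 22.1
eef_pos: [0.6014, -0.141, 0.08]
tool_rot: [-0.0, 0.727, 0.687, -0.0]
contact_force: [0.5, 0.7, -0.2]
gripper_width: 0.574
grasp_force: 31.5
tool-x range [-24.8  24.7] y [-23.7  24.7] z -10.8 13227
front edge [24.6 24.6 24.6]
tcp [ 601.5 -140.9   80.1] toolx 86.74
```

```bash
python3 -m creep '[[-1,0,2,-10,0,0,0],[-1,0,0,-12,0,0,0],[-1,0,0,-12,0,0,0],[-1,0,0,-10,0,0,0],[-1,0,0,0,0,0,0]]'; python3 -m creep '[[-1,0,0,-4,0,0,0],[-1,0,0,0,0,0,0]]'
```

```text
t: 22.78
eef_pos: [0.6011, -0.139, 0.0353]
tool_rot: [-0.001, 0.727, 0.687, -0.001]
contact_force: [0.2, -0.5, -0.1]
gripper_width: 0.572
grasp_force: 31.5
t: 23.02
eef_pos: [0.6019, -0.1391, 0.0325]
tool_rot: [0.0, 0.727, 0.687, 0.0]
contact_force: [0.0, 0.1, 0.6]
gripper_width: 0.573
grasp_force: 31.5
```

```bash
python3 -m creep '[[-1,0,0,-3,0,0,0],[-1,0,0,-0.8,0,0,0],[0.5,0,0,0,0,0,0],[0.5,0,0,0,0,0,0],[0.5,0,0,0,0,0,0]]'; python3 -m creep '[[0.5,0,0,40,0,0,0],[0.5,0,0,50,0,0,0],[0.5,0,-40,30,0,0,0],[0.5,0,-40,0,0,0,0],[0.5,0,0,0,0,0,0]]'
cat > chk.py <<'E'
from h import *
im,P=cloud('wrist'); save('chk.png',im); hsv=cv2.cvtColor(im,cv2.COLOR_RGB2HSV)
print('stack',fit(im,P,None,(.018,.055),xy=(.601,-.1385),r=.045,mask=hsv[...,1]>60))
im,P=cloud('side')
for z in ((.005,.015),(.025,.05)): print('cap',fit(im,P,None,z,xy=(.5735,.221),r=.09))
near=np.linalg.norm(P[...,:2]-[.489,-.331],axis=-1)<.09
w=(im.min(-1)>130)&(im.max(-1).astype(int)-im.min(-1)<40)&(P[...,2]>.042)&near
s=(P[...,:2]-[.489,-.331])@np.array([-.203,.979])*1000
for c in (45,8,-22,-52): print('key',c,round(float(np.median(P[w&(abs(s-c)<7)][:,2]))*1000,1))
E
python3 chk.py
```

```text
t: 23.65
eef_pos: [0.602, -0.1391, 0.0288]
tool_rot: [0.0, 0.727, 0.687, 0.0]
contact_force: [0.1, -0.1, -0.2]
gripper_width: 0.747
grasp_force: 0.0
t: 24.28
eef_pos: [0.6009, -0.2237, 0.1498]
tool_rot: [0.001, 0.729, 0.685, -0.0]
contact_force: [-0.5, 0.5, -1.6]
gripper_width: 0.753
grasp_force: 0.0
stack [602.5, -138.0, 53.3, 51.1, 87.4, 38.9, 5482.0]
cap [572.9, 218.5, 52.6, 50.3, 76.7, 9.2, 175.0]
cap [572.9, 218.9, 19.7, 20.6, 24.3, 34.3, 55.0]
key 45 48.0
key 8 56.3
key -22 56.0
key -52 56.1
```

The stack top is at 38.9 mm, standby is down, and the cap has not moved. Fetching the cap.

```bash
python3 -m creep '[[0.5,-7,55,10,0,0,-0.1],[0.5,-7,60,0,0,0,-0.095],[0.5,-7,60,0,0,0,0],[0.5,-7,60,0,0,0,0],[0.5,-7,60,0,0,0,0]]';python3 -m creep '[[0.5,-7,60,-5,0,0,0],[0.5,0,0,0,0,0,0],[0.5,0,0,0,0,0,0]]'; python3 part.py 573.5 220 5 14; python3 part.py 573.5 220 28 45
```

```text
t: 25.0
eef_pos: [0.5658, 0.0797, 0.1584]
tool_rot: [-0.0, 0.79, 0.614, -0.0]
contact_force: [0.6, 0.4, 0.2]
gripper_width: 0.75
grasp_force: 0.0
t: 25.38
eef_pos: [0.5591, 0.1368, 0.1533]
tool_rot: [-0.0, 0.79, 0.614, -0.0]
contact_force: [-0.4, -1.1, -0.1]
gripper_width: 0.75
grasp_force: 0.0
part [574.4, 222.4, 49.4, 50.4, 75.6, 8.9, 3507.0] tcp [559.5 135.5 153.6] toolx 75.6 width 0.747
shift 14.9 86.9 turn rad 0.001
part [574.6, 222.7, 21.4, 21.3, 26.0, 34.7, 766.0] tcp [559.7 134.8 153.7] toolx 75.5 width 0.752
shift 14.9 87.9 turn rad 0.707
```

```bash
python3 -m creep '[[0.5,7.5,44,0,0,0,0],[0.5,7.5,44,-40,0,0,0],[0.5,0,0,-50,0,0,0],[0.5,0,0,-35,0,0,0],[0.5,0,0,-20,0,0,0]]'; python3 -m creep '[[0.5,0,0,-5,0,0,0],[0.5,0,0,0,0,0,0],[0.3,0,0,0,0,0,0]]'
```

```text
t: 26.1
eef_pos: [0.5745, 0.222, 0.007]
tool_rot: [0.0, 0.791, 0.612, -0.001]
contact_force: [-0.2, -0.2, 0.3]
gripper_width: 0.752
grasp_force: 0.0
t: 26.48
eef_pos: [0.5759, 0.2241, 0.0051]
tool_rot: [0.0, 0.79, 0.613, 0.001]
contact_force: [-0.3, -0.2, -0.0]
gripper_width: 0.649
grasp_force: 0.0
```

```bash
python3 -m creep '[[0.3,0,-1.5,-7,0,0,0],[0.3,0,0,0,0,0,0],[-1,0,0,0,0,0,0],[-1,0,0,0,0,0,0],[-1,0,0,0,0,0,0]]' 50; python3 -m creep '[[-1,0,0,30,0,0,0],[-1,0,0,60,0,0,0],[-1,0,-50,55,0,0,0.1],[-1,5,-60,0,0,0,0.095],[-1,5,-60,0,0,0,0]]'
```

```text
t: 27.1
eef_pos: [0.5754, 0.2223, -0.0025]
tool_rot: [0.0, 0.79, 0.613, 0.001]
contact_force: [-0.4, 0.5, 6.8]
gripper_width: 0.569
grasp_force: 55.6
t: 27.72
eef_pos: [0.585, 0.0592, 0.1338]
tool_rot: [0.0, 0.726, 0.688, 0.001]
contact_force: [0.8, 0.1, -1.6]
gripper_width: 0.568
grasp_force: 52.5
```

```bash
python3 -m creep '[[-1,4,-50,0,0,0,0],[-1,4,-50,0,0,0,0],[-1,4,-50,-10,0,0,0],[-1,4,-38,-20,0,0,0],[-1,0,0,0,0,0,0]]'; python3 -m creep '[[-1,0,0,0,0,0,0]]'; python3 held.py leaf
python3 - <<'E'
from h import *
im,P=cloud('wrist'); M=T(); save('capheld.png',im)
L=(np.concatenate([P,np.ones(P.shape[:2]+(1,))],-1)@np.linalg.inv(M).T)[...,:3]*1000
m=(np.hypot(L[...,0],L[...,1])<25)&(L[...,2]>-40)&(L[...,2]<-30)
q=L[m]; print('knob',cv2.minEnclosingCircle(q[:,:2].astype(np.float32)),np.median(q[:,2]),len(q)); print(M[:3,3])
E
```

```text
t: 28.35
eef_pos: [0.5989, -0.132, 0.1017]
tool_rot: [-0.0, 0.729, 0.684, -0.002]
contact_force: [-0.0, 0.6, -1.2]
gripper_width: 0.565
grasp_force: 52.5
t: 28.48
eef_pos: [0.6007, -0.1269, 0.1027]
tool_rot: [-0.0, 0.727, 0.687, 0.0]
contact_force: [0.5, 1.2, -1.2]
gripper_width: 0.566
grasp_force: 52.5
tool-x range [-25.3  24.7] y [-24.   24.9] z -11.5 9666
front edge [24.6 24.6 24.4]
tcp [ 601.1 -126.2  103. ] toolx 86.82
knob ((0.14651836454868317, 0.04581020772457123), 24.969608306884766) -36.92034881034442 3500
[ 0.60124393 -0.12582468  0.1031346 ]
```

View pics/capheld.png

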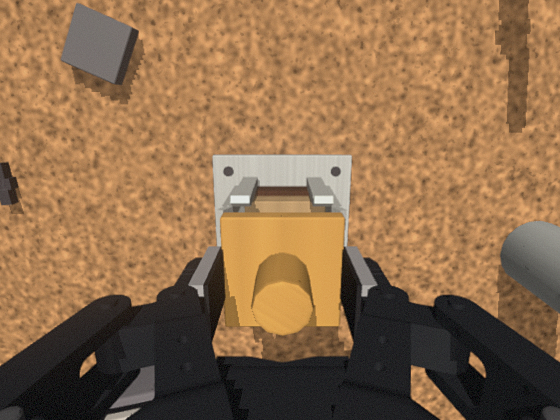

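The cap is held square and level, knob up at (283,295). It needs to go 12 mm in -y.

```bash
python3 -m creep '[[-1,0,-12.5,0,0,0,0],[-1,0,0,-12,0,0,0],[-1,0,0,-12,0,0,0],[-1,0,0,0,0,0,0],[-1,0,0,0,0,0,0]]'; python3 held.py leaf
```

```text
t: 29.2
eef_pos: [0.6008, -0.14, 0.0787]
tool_rot: [-0.0, 0.727, 0.687, -0.0]
contact_force: [-0.1, 0.5, -0.9]
gripper_width: 0.568
grasp_force: 52.4
tool-x range [-24.3  25.5] y [-23.9  24.9] z -11.4 9628
front edge [25.4 25.5 25.4]
tcp [ 601.  -140.1   79. ] toolx 86.74
```

```bash
python3 -m creep '[[-1,0,1,-12,0,0,0],[-1,0,0,-12,0,0,0],[-1,0,0,-10,0,0,0],[-1,0,0,-4,0,0,0],[-1,0,0,0,0,0,0]]'; python3 -m creep '[[-1,0,0,-3.5,0,0,0],[-1,0,0,0,0,0,0]]'
```

```text
t: 29.88
eef_pos: [0.6006, -0.1392, 0.0405]
tool_rot: [-0.0, 0.727, 0.687, -0.0]
contact_force: [-0.4, -0.1, -1.7]
gripper_width: 0.569
grasp_force: 52.4
t: 30.12
eef_pos: [0.6008, -0.1391, 0.0374]
tool_rot: [-0.0, 0.727, 0.687, 0.0]
contact_force: [0.1, -0.2, -0.8]
gripper_width: 0.565
grasp_force: 52.4
```

```bash
python3 -m creep '[[-1,0,0,-1,0,0,0],[0.5,0,0,0,0,0,0],[0.5,0,0,0,0,0,0],[0.5,0,0,0,0,0,0]]'; python3 -m creep '[[0.5,0,0,40,0,0,0],[0.5,0,0,50,0,0,0],[0.5,0,-40,30,0,0,0],[0.5,0,-40,0,0,0,0],[0.5,0,0,0,0,0,0]]'; sed -i 's/\.055),xy/.052),xy/' chk.py; python3 chk.py 2>&1 | grep -v cap
```

```text
t: 30.62
eef_pos: [0.601, -0.1392, 0.0366]
tool_rot: [0.0, 0.727, 0.687, 0.0]
contact_force: [-0.1, 1.1, 0.1]
gripper_width: 0.752
grasp_force: 0.0
t: 31.25
eef_pos: [0.5999, -0.2238, 0.1575]
tool_rot: [0.001, 0.729, 0.685, -0.0]
contact_force: [-0.6, 0.3, 0.7]
gripper_width: 0.755
grasp_force: 0.0
stack [601.1, -137.5, 54.9, 54.3, 87.0, 46.9, 4555.0]
Traceback (most recent call last):
  File "chk.py", line 5, in <module>
  File "h.py", line 22, in fit
    i=1+np.argmax(lab[2][1:,4]); m=lab[1]==i
        ~~~~~~~~~^^^^^^^^^^^^^^
ValueError: attempt to get argmax of an empty sequence
```

View pics/chk.png

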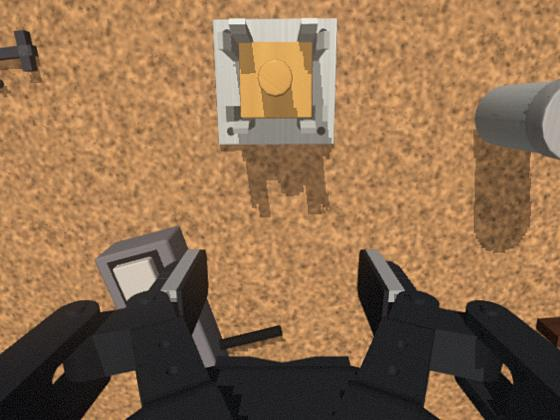

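The cap sits in the pocket, knob up at (275,77), plate top 46.9 mm. Now for key1 at about (487.7,-322.2).

```bash
python3 -m creep '[[-1,-38,-32,0,0,0,0.13],[-1,-38,-32,0,0,0,0.13],[-1,-37,-32,-10,0,0,0],[-1,0,0,-30,0,0,0],[-1,0,0,0,0,0,0]]';  python3 -m creep '[[-1,0,0,-20,0,0,0],[-1,0,0,0,0,0,0]]'
```

```text
t: 31.98
eef_pos: [0.4868, -0.313, 0.1146]
tool_rot: [-0.002, 0.631, 0.775, -0.0]
contact_force: [0.3, 0.5, 0.4]
gripper_width: 0.001
grasp_force: 0.0
t: 32.22
eef_pos: [0.4879, -0.3136, 0.0951]
tool_rot: [-0.001, 0.631, 0.776, -0.0]
contact_force: [-0.1, 0.3, 0.5]
gripper_width: -0.001
grasp_force: 0.0
```

```bash
python3 -m creep '[[-1,0,-8.5,-20,0,0,0],[-1,0,0,-10,0,0,0],[-1,0,0,0,0,0,0]]'; python3 -m creep '[[-1,0,0,-6,0,0,0],[-1,0,0,-6,0,0,0],[-1,0,0,-6,0,0,0],[-1,0,0,-2,0,0,0],[-1,0,0,0,0,0,0]]'
```

```text
t: 32.6
eef_pos: [0.487, -0.3234, 0.0653]
tool_rot: [-0.001, 0.632, 0.775, -0.0]
contact_force: [0.4, -0.5, 1.3]
gripper_width: 0.0
grasp_force: 0.0
t: 33.22
eef_pos: [0.4877, -0.3235, 0.0463]
tool_rot: [-0.0, 0.632, 0.775, -0.0]
contact_force: [-0.4, 0.6, 0.3]
gripper_width: 0.005
grasp_force: 0.0
```

```bash
python3 -m creep '[[-1,0,0,-2,0,0,0],[-1,0,0,0,0,0,0]]';  python3 -m creep '[[-1,0,0,-1,0,0,0],[-1,0,0,0,0,0,0]]'
```

```text
t: 33.48
eef_pos: [0.4878, -0.3237, 0.046]
tool_rot: [-0.0, 0.632, 0.775, 0.001]
contact_force: [-3.8, 4.0, 16.6]
gripper_width: 0.001
grasp_force: 8.4
t: 33.72
eef_pos: [0.4879, -0.3237, 0.0459]
tool_rot: [-0.0, 0.632, 0.775, 0.001]
contact_force: [-6.9, 5.3, 25.9]
gripper_width: 0.0
grasp_force: 13.0
```

On the stop. I'll retreat clear and check the keys and the stack.

```bash
python3 -m creep '[[-1,0,0,20,0,0,0],[-1,0,0,60,0,0,0],[-1,10,0,60,0,0,0],[-1,20,60,40,0,0,0],[-1,20,60,30,0,0,0]]'; python3 -m creep '[[-1,0,62,0,0,0,0],[-1,0,62,0,0,0,0],[-1,0,62,0,0,0,0],[-1,0,62,0,0,0,0],[-1,0,0,0,0,0,0]]';sed -i '/cap/d' chk.py; python3 chk.py;  python3 - <<'E'
from h import *
for n in ('side','scene'):
    im,P=cloud(n)
    for z in ((.043,.052),(.064,.085)):
        hsv=cv2.cvtColor(im,cv2.COLOR_RGB2HSV)
        try: print(n,fit(im,P,None,z,xy=(.601,-.1385),r=.03,mask=hsv[...,1]>90))
        except ValueError: print(n,'none')
im,P=cloud('side'); save('end.png',im)
E
```

```text
t: 34.35
eef_pos: [0.5328, -0.2198, 0.246]
tool_rot: [0.001, 0.633, 0.774, 0.0]
contact_force: [1.8, 0.4, 0.3]
gripper_width: -0.001
grasp_force: 0.0
t: 34.98
eef_pos: [0.5321, 0.0343, 0.2436]
tool_rot: [-0.001, 0.628, 0.778, 0.001]
contact_force: [0.4, -0.4, -0.3]
gripper_width: 0.002
grasp_force: 0.0
stack [578.9, -154.4, 6.5, 20.4, 1.3, 46.5, 79.0]
key 45 55.9
key 8 48.2
key -22 56.2
key -52 56.4
side [600.6, -142.0, 52.1, 49.3, 87.3, 47.6, 309.0]
side [600.5, -141.5, 20.1, 23.0, 16.4, 73.1, 102.0]
scene [589.0, -125.4, 46.6, 20.6, 46.0, 47.3, 69.0]
scene [601.8, -136.6, 21.7, 17.9, 76.8, 72.1, 55.0]
```

View pics/end.png

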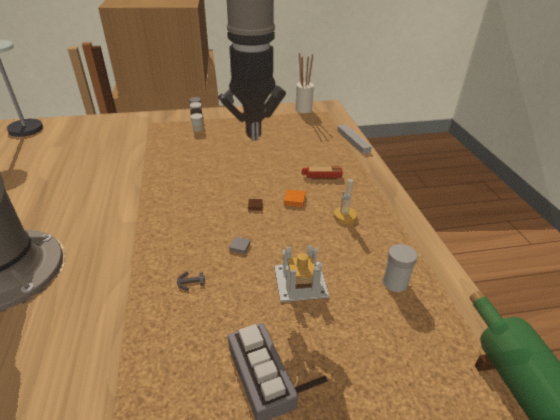

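The cap and stack are in the nest at (302,268) and only key1 is down (top 48 mm, the others 56 mm). The bystanders are undisturbed and the robot is clear.

```bash
python3 -c "
from station import *
print(hand_in())"
```

```text
the job is handed in; nothing more can be done
None
```

The stack is in the nest (foot, both leaves, cap on top), the two-leaf cure key is fully down with the wide key back up, and the job is handed in at about 35 s; no verdict was returned.

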